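# Move the bottle nest from its storage dock to the filling dock

## Task

The white bottle nest is clipped into one of two snap-in docks on the bench: press that dock's latch tab down so that the nest springs up at the front, then tip its front further up and draw its tongue out from under the rear lip. Clip it into the other, empty dock: hook the tongue under the rear lip, let the front down onto the latch, and press the front down until the latch snaps back over its edge and the nest sits flat. Leave the two bottles and the red chuck insert behind the docks where they stand.

Things in the scene. Friction and masses are not known exactly. Their poses are not given: they have to be found in the camera images.
- nest_grip (a point): Grip bar of the loose nest (250 g): aluminium, 12 mm thick (y) x 48 long (x), 34 high above the plate's top; pinch across y from above. The nest is a white plate 106 (x) x 98 (y) x 20 mm with 4 open sockets. Point: middle of the bar, 38 mm above the plate's underside, 16 mm below the bar's top. x to the tongue, y across, z up. Front face at x -62 mm, rear face at +44.
- nest_press (a point): Where to press the nest home: on top of the plate, centre line, 19 mm behind the front edge (x -43, z -18 mm from nest_grip; 19 mm before the bar's end). Flat strip 22 mm wide along the front edge; the shut latch nose ends 6 mm behind that edge. Takes about 15 N straight down, then stops hard on the floor.
- nest_tongue (a point): Tip of the nest's tongue, at underside level (x +59, y 0, z -38 mm from nest_grip). Tongue 60 mm wide, 6 thick, flush with the underside, sticking out 15 mm from the rear face.
- storage_dock: Fixed aluminium dock that holds the nest at the start. Base plate 184 x 120 x 8 mm, x -104 to +80; x points from latch to rear lip, z up, origin on the bench. Side rails 103 mm apart, flared, top 26 mm. Front stops x -57.5, bevelled, top 23 mm. Nest seated: grip point at x 6, y 0, z 46 mm (play 2 in x, 3 in y), tongue tip x 65, z 8. Two spring pins in the floor lift the front end.
- storage_dock_lip (a point): Middle of the lip's lower front edge, x 57, z 19 mm of the dock; lip 72 mm wide, top z 26; wall behind at x 66.5. Latch opened, the nest's front springs 8 mm up (0.065 rad), stays up, and the latch pushes the nest back: tongue tip at x 66, z 8, still under the lip. To take it out: tip the front up to 0.29 rad about the tongue's tip, draw 15 mm or more to -x, lift.
- storage_dock_tab (a point): Centre of the top of the storage dock's steel latch tab (34 x 34 mm, ribbed), at x -84, z 37 mm of the dock. Pressed straight down 9 to 10 mm (5 to 15 N) it swings down and 8 mm to -x, and the nose clear of the nest, which springs up; let go, it springs back. The nose behind the tab stands up to z 42 mm at x -56 and slopes down to z 31 at x -50.
- filling_dock: The second dock, empty, to take the nest; same build, frame and sizes as the storage dock. Its two pins (x -42 mm, 22 mm either side) stand 7 mm above the 8 mm floor, 4.5 N when pushed down.
- filling_dock_lip (a point): Same point on the filling dock. Nest in: front up 0.27 rad (over 0.33 its rear edge hits the lip), tongue 1 to 2 mm above the floor and 10 mm short of its place (further back the front hits the latch), to +x till the tip meets the wall; let the front down: it rests on the sloping nose at 0.22 rad. Pressed down to the floor (plate top z 28) it drives the nose back, which snaps over it.
- filling_dock_tab (a point): The same point on the filling dock's latch tab (it need not be pressed). Beware: a blue air hose loop stands off the bench's right front corner, 0.64 m high, at x 0.29 to 0.42, y -0.60 to -0.49 m; an arm that starts to the right of it must draw back and swing past on the robot's side.
- storage_dock_latch (a joint): Storage dock's latch, rad: 0 shut, up to 0.55 as the tab is pressed; clear of the nest from about 0.4. Sprung shut.
- filling_dock_latch (a joint): Filling dock's latch, rad: 0 shut; pushed open to about 0.4 as the nest's front goes past, back near 0 when snapped over it.
- bottle_a: Bystander: amber glass bottle 33 mm wide, 79 high, behind the docks; origin under its centre.
- bottle_b: Bystander: a second bottle like it; origin under its centre.
- chuck: Bystander: red round chuck insert 43 mm wide, 31 high, behind the docks; origin under its centre.

How it is judged:
By the outcome, as a careful person would: the job done as asked, in the order asked, and still so for the second after the job is handed in, with the robot touching nothing.
It also fails if it takes over 54 s, if anything falls off the work surface, if the arm or the gripper's body presses on something with over 40 N, if the wrist force passes 120 N, or if a joint passes its speed limit or range.

## Robot

A 6-joint arm with a two-finger parallel gripper is mounted at the origin on a cart in front of the work surface, level with it; the furniture and walls round the work are solid. World frame = base frame: x ahead of the robot, y to its left, z up, the work surface at z = 0. Lengths are in m, angles in rad, forces in N, time in s.
With the tool pointing down it reaches from about 0.375 to 0.975 m from the base axis. Payload 3.8 kg.
Tool frame: the origin (TCP) lies at the very end of the fingers, on their centre line; the grasp point (between the pads) lies bot.grip_point_offset behind it (bot.grip_point_offset is the distance from the TCP to the grasp point, in m); z points along the fingers, y is the line along which they close (so a half turn about z gives the same grasp; the last joint's range is limited). The gripper opens to 85 mm and grips with 20 to 120 N. Pads are 22 mm wide; open, the fingers measure 114 mm over their backs; the gripper's body (76 mm by 85 mm) begins 54 mm behind the grasp point. The pads swing forward as they close: fully open they stand 13 mm farther back than shut.
Start: joints at [-1.282, 0.264, 1.604, -0, 1.274, -0.037], TCP at [0.216, -0.639, 0.231] pointing down, gripper open.
Joint ranges: [-2.63, 2.63], [-0.94, 2.18], [0.31, 2.57], [-1.31, 4.45], [0, 2.66], [-2.55, 2.55]. Speed limits (rad/s): [2.57, 2.57, 3.14, 3.14, 3.14, 3.14].

## Interface

Orientations are given as a rotation vector (axis times angle).
In Python, from workcell import bot, vision gives the robot as it stands.
- The arm moves only by the tool play_rows, never from a script. Its argument "rows" is a list of rows, each an object of numbers: "dx", "dy", "dz": the shift along the tool's x, y, z as a fraction of full scale; "roll": the turn about the tool's z as a fraction of full scale; "fingers": the closure, from 0 (fully open) to 1 (shut). In form: [{"dx": .., "dy": .., "dz": .., "roll": .., "fingers": ..}, ...]. A call has 1 to 20 rows; each row shifts and turns the commanded pose from where the row before left it, along the tool's axes as they then stand; what a row does not reach is not made up. Full scale, the value 1, is 0.04 m for a shift and 4 degrees for a turn. A row lasts 1/12 s, in which the tool goes at most 41.7 mm and 7.16 degrees, less where a joint would pass 70% of its speed; a pose out of reach is approached as far as the arm can. A call with a number of a shift or a turn outside -1 to 1 is refused whole. A call with a gripper value outside its range is refused whole. The fingers move at their own pace and stop on an object; "grip_force" is the grip in N (left out, the last holds). Time passes only in rows, so rows that do not move let the fingers close. It gives the time, the measured TCP pose, the force and the opening at its end, in the units of the state.
- bot.read_state(): the state, without advancing time (a new reading comes with each control period).
- vision.read_camera(name): name is "side" or "top"; returns a dict with "pixels" (400x640x3 uint8, red, green, blue), "depth" (400x640 float32, m along the optical axis (not along the pixel's ray), 0 where there is no reading), "fx", "fy", "cx", "cy" (pixels), "R" (3x3) and "t" (3): a world point X has camera coordinates R X + t. Camera axes: x right, y down, z forward; pixel columns grow to the right and rows downward; lengths in m; the calibration is good to about 2 mm. A picture is of the moment at which its call begins.
- bot.finish_job(): hands the job in, once; it reports no verdict.
The state is a dict: "time": time; "q": joint angles; "joint_vel": joint speeds; "joint_torque": joint torques, N m; "tool_pos": TCP position; "tcp_rot": TCP orientation; "wrist_force": force on the tool from outside, world axes, zero at the start; "torque": the same for the moment, N m; "width": opening from 0.0 (shut) to 1.0 (fully open).
Only numpy, scipy, OpenCV 4.12 (cv2) and the standard library are available. Lean on these libraries where they do the work, as an engineer would, in place of code of your own. Each camera call takes 0.05 s, during which the arm holds its last target. There are 200 camera calls.

## Working session

There is one attempt and no reset: what is moved stays moved. The work goes in short steps, Python scripts to look and compute and a tool call to move; the robot and the scene stay as the last step left them, time stands still between calls to the robot, and variables do not carry over. Pictures are saved under pics/ and viewed, on a budget of 10 in all, crops included, one or two more only if the job needs it, and the job is handed in when it is done.

Besides the shell and the picture viewer there is one more tool, called after ">>>" as name(argument=value, ...) on one line, values as JSON. play_rows: Moves the arm, as the interface text tells. Its arguments: {"type":"object","properties":{"rows":{"type":"array","items":{"type":"object","properties":{"dx":{"type":"number","minimum":-1,"maximum":1},"dy":{"type":"number","minimum":-1,"maximum":1},"dz":{"type":"number","minimum":-1,"maximum":1},"roll":{"type":"number","minimum":-1,"maximum":1},"fingers":{"type":"number"}}}},"grip_force":{"type":"number"}},"required":["rows"]}

```bash
ls; mkdir -p pics; python3 - <<'E'
from workcell import bot, vision
import cv2,numpy as np
s=bot.read_state(); print({k:np.round(v,3).tolist() for k,v in s.items()}, bot.grip_point_offset)
for n in ("side","top"):
    c=vision.read_camera(n); np.savez(f"pics/{n}0.npz",**c)
    cv2.imwrite(f"pics/{n}0.png",c["pixels"][:,:,::-1]); print(n,c["fx"],c["cx"],c["cy"],np.round(c["R"],3).tolist(),np.round(-c["R"].T@c["t"],3), (c["depth"]>0).mean())
E
```

```text
pics
{'time': 0.0, 'q': [-1.282, 0.265, 1.605, -0.0, 1.274, -0.037], 'joint_vel': [-0.0, 0.0, -0.001, 0.0, -0.0, 0.001], 'joint_torque': [0.002, -51.511, -36.731, -0.0, 0.013, -0.0], 'tool_pos': [0.216, -0.639, 0.23], 'tcp_rot': [-3.098, -0.509, 0.0], 'wrist_force': [0.055, -1.215, -0.867], 'torque': [0.016, -0.037, -0.013], 'width': 0.999} 0.0187
side 374.7664492623498 322.4895057698855 200.22163701178246 [[0.94, 0.341, 0.007], [0.278, -0.754, -0.595], [-0.198, 0.561, -0.804]] [ 0.776 -0.714  0.769] 0.99598046875
top 413.68042250547865 317.65820931465277 202.82963187355708 [[0.023, -1.0, 0.018], [-0.997, -0.024, -0.078], [0.079, -0.016, -0.997]] [ 0.559 -0.222  0.903] 0.99573828125
```

View pics/top0.png

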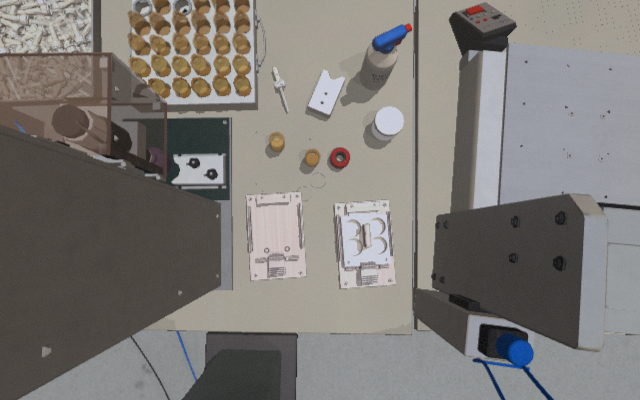

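View pics/side0.png

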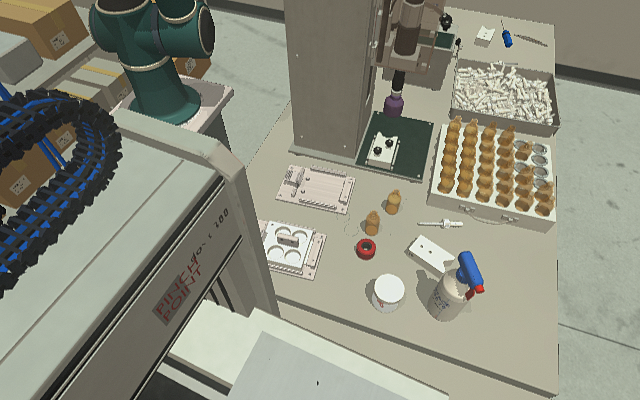

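The top view shows the filling dock (empty) at about (277,235) and the storage dock with the nest at about (365,243), with the latches toward the robot. The side view shows both docks left of centre, the column beside the filling dock and the machine with the hose in front.

```bash
cat > h.py <<'E'
import numpy as np,cv2
def load(f): return dict(np.load(f))
def pts(c):
    v,u=np.mgrid[0:400,0:640]; d=c["depth"]
    P=np.stack([(u-c["cx"])/c["fx"]*d,(v-c["cy"])/c["fy"]*d,d],-1)-c["t"]
    return P@c["R"]
def ray(c,u,v,z):
    u=np.asarray(u,float);v=np.asarray(v,float)
    D=np.stack([(u-c["cx"])/c["fx"],(v-c["cy"])/c["fy"],np.ones_like(u)],-1)@c["R"]; o=-c["R"].T@c["t"]
    return o+D*((z-o[2])/D[...,2])[...,None]
def proj(c,X):
    p=np.asarray(X)@c["R"].T+c["t"]; return np.stack([c["fx"]*p[...,0]/p[...,2]+c["cx"],c["fy"]*p[...,1]/p[...,2]+c["cy"]],-1)
E
python3 - <<'E'
from h import *
c=load("pics/top0.npz"); P=pts(c)
# bench height
b=P[290:320,250:400]; print("bench z",np.median(b[...,2]),b[...,2].std())
im=c["pixels"][182:297,235:407,::-1]
cv2.imwrite("pics/crop1.png",cv2.resize(im,None,fx=4.6,fy=4.6,interpolation=cv2.INTER_CUBIC))
for r in (243,258,266,272): print(r,[int(round(1000*z)) for z in P[r,335:400,2]])
print([int(round(1000*z)) for z in P[190:292,277,2]]); print([int(round(1000*z)) for z in P[190:292,368,2]])
# column extents: points with z>0.1, y>-0.12, x .2..0.75
for z0 in (0.05,0.15,0.25,0.35,0.45,0.55):
  for n in ("top","side"):
    Q=pts(load(f"pics/{n}0.npz")).reshape(-1,3); m=(abs(Q[:,2]-z0)<.05)&(Q[:,0]>.05)&(Q[:,0]<.7)&(Q[:,1]>-.45)&(Q[:,1]<.3)
    q=Q[m]
    if len(q): print(z0,n,len(q),"ymin",q[:,1].min(),"x",q[:,0].min(),q[:,0].max())
E
```

```text
bench z -0.00022531156514830723 0.06302608320524372
243 [1, -1, 10, 13, 26, 22, 10, 19, 29, 28, 29, 11, 15, 12, 14, 12, 17, 17, 14, 11, 17, 13, 11, 12, 14, 16, 24, 27, 31, 49, 62, 64, 66, 62, 64, 64, 13, 15, 13, 12, 13, 14, 18, 15, 11, 13, 13, 14, 14, 13, 13, 23, 29, 28, 19, 19, 21, 28, -1, -2, 2, -2, 1, 4, 0]
258 [2, 0, -1, 4, 11, 26, 20, 15, 18, 28, 28, 31, 31, 28, 27, 28, 26, 30, 28, 29, 31, 32, 31, 28, 30, 28, 27, 29, 29, 26, 29, 32, 29, 31, 29, 27, 31, 28, 28, 29, 28, 28, 29, 29, 29, 29, 29, 27, 25, 30, 31, 32, 27, 29, 28, 29, 7, 9, 7, -1, 2, 2, -2, 1, 0]
266 [0, -1, -1, 2, 8, 5, 6, 8, 9, 28, 27, 32, 28, 31, 18, 18, 18, 18, 19, 18, 10, 10, 16, 17, 12, 13, 41, 36, 40, 40, 41, 40, 39, 40, 39, 38, 39, 38, 38, 39, 38, 17, 15, 15, 14, 20, 22, 24, 21, 22, 21, 25, 23, 20, 9, 9, 8, 6, 8, 6, -3, -2, 0, 0, -3]
272 [0, 2, 0, -2, 8, 8, 10, 8, 9, 6, 8, 6, 8, 6, 9, 7, 6, 7, 5, 6, 7, 8, 7, 8, 7, 8, 35, 34, 35, 38, 35, 36, 35, 35, 33, 38, 35, 34, 40, 36, 34, 34, 10, 11, 7, 7, 8, 8, 6, 6, 8, 9, 8, 6, 7, 11, 7, 7, 7, 6, -4, -2, -1, -2, -1]
[1, 0, 0, 11, 23, 27, 24, 30, 23, 25, 26, 25, 26, 10, 6, 
[... 887 characters left out ...]
120461474 x 0.3933450808318588 0.699140270749745
0.15 side 3582 ymin -0.05072888249466443 x 0.05000431639032401 0.6999756246123933
0.25 top 2567 ymin -0.4499975321825347 x 0.39238905054738044 0.6943165785646435
0.25 side 6121 ymin -0.0497868021393211 x 0.05005022005186055 0.6999783383821823
0.35 top 4982 ymin -0.03947531876969127 x 0.44980534839714065 0.6999976076435533
0.35 side 7077 ymin -0.047366390577125925 x 0.050089434014074695 0.6999716726770521
0.45 top 13028 ymin -0.03782278186298619 x 0.4494043480158358 0.6999981265138615
0.45 side 2150 ymin -0.040553867107098907 x 0.45027406662767633 0.6998256542277941
0.55 top 14107 ymin -0.0403926732191093 x 0.4491064318783761 0.6340337182836719
```

View pics/crop1.png

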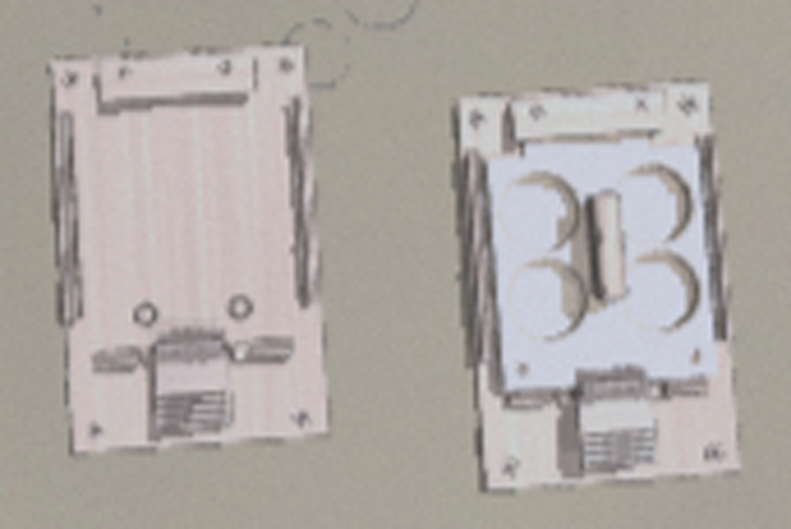

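The crop shows both dock outlines cleanly: filling corners at about (50,60)-(325,435) and storage at about (458,97)-(738,468). The tabs and the bar are visible. Next I fit the frames.

```bash
cat > meas.py <<'E'
from h import *
def plate(c,boxc):
    u0,u1,v0,v1=boxc
    lab=cv2.cvtColor(c["pixels"],cv2.COLOR_RGB2LAB).astype(float)
    ref=np.median(lab[290:315,250:400].reshape(-1,3),0)
    d=np.linalg.norm(lab-ref,axis=2)
    m=np.zeros(d.shape,np.uint8); m[v0:v1,u0:u1]=d[v0:v1,u0:u1]>14
    m=cv2.morphologyEx(m,cv2.MORPH_CLOSE,np.ones((5,5)))
    cs,_=cv2.findContours(m,cv2.RETR_EXTERNAL,cv2.CHAIN_APPROX_NONE); k=max(cs,key=cv2.contourArea)[:,0,:]
    X=ray(c,k[:,0],k[:,1],0.008)[:,:2]*1000
    (cx,cy),(w,h),a=cv2.minAreaRect(X.astype(np.float32))
    th=np.radians(a); 
    th=(th+np.pi/4)%(np.pi/2)-np.pi/4
    o=np.array([cx,cy])
    for it in range(3):   # robust side fit in the rectangle's frame
        ex=np.array([np.cos(th),np.sin(th)]); ey=np.array([-ex[1],ex[0]])
        L=np.c_[(X-o)@ex,(X-o)@ey]; S=[]
        for ax,s,half,oth in ((0,1,92,60),(0,-1,92,60),(1,1,60,92),(1,-1,60,92)):
            q=L[(abs(L[:,ax]*s-half)<6)&(abs(L[:,1-ax])<oth-8)]
            vx,vy,x0,y0=cv2.fitLine(q.astype(np.float32),cv2.DIST_HUBER,0,.01,.01)[:,0]
            sl=(vy/vx if ax==1 else vx/vy); off=(y0-sl*x0 if ax==1 else x0-sl*y0); S.append((off,sl,len(q)))
        o=o+ex*(S[0][0]+S[1][0])/2+ey*(S[2][0]+S[3][0])/2
        th+= (S[2][1]+S[3][1]-S[0][1]-S[1][1])/4 if it<2 else 0
    ex=np.array([np.cos(th),np.sin(th)])
    print("size",round(S[0][0]-S[1][0],1),round(S[2][0]-S[3][0],1),"slopes",[round(float(s[1]),4) for s in S],"yaw",round(th,4),"origin",np.round(o+12*ex,1))
    return o+12*ex,th
def blob(c,boxc,z0,z1,name):
    u0,u1,v0,v1=boxc; P=pts(c)[v0:v1,u0:u1]; m=((P[...,2]>z0)&(P[...,2]<z1)).astype(np.uint8)
    n,l,st,_=cv2.connectedComponentsWithStats(m); i=1+np.argmax(st[1:,4]); q=P[l==i]*1000
    r=cv2.minAreaRect(q[:,:2].astype(np.float32)); print(name,"n",len(q),"z",np.median(q[:,2]).round(1),"c",np.round(r[0],1),"size",np.round(r[1],1),"a",round(r[2],1),"mean",q[:,:2].mean(0).round(1))
E
python3 - <<'E'
from meas import *
c=load("pics/top0.npz"); s=load("pics/side0.npz")
B={"fill":(240,312,185,290),"stor":(328,402,192,296)}
F={}
for k,b in B.items():
    print(k); o,th=plate(c,b); F[k]=(o,th)
    blob(c,b,.0315,.05,"tab/nose")
blob(c,B["stor"],.05,.08,"bar top")
np.savez("frames.npz",**{k:np.r_[v[0],v[1]] for k,v in F.items()})
def W(k,x,y,z): o,th=F[k]; return np.r_[o+np.array([np.cos(th)*x-np.sin(th)*y,np.sin(th)*x+np.cos(th)*y]),z]/1000
for k in F:
  print(k,"tab pred",W(k,-84,0,37).round(4))
print("bar pred",W("stor",6,0,62).round(4))
# side view: bar and tabs from depth
P=pts(s); 
for k,x,z in (("fill",-84,37),("stor",-84,37),("stor",6,62)):
  p=proj(s,W(k,x,0,z)).round().astype(int); 
  if 0<=p[0]<640: print(k,p,"depth pt",P[p[1],p[0]].round(3))
p=proj(s,W("stor",6,0,62)).astype(int); blob(s,(p[0]-25,p[0]+25,p[1]-25,p[1]+25),.05,.08,"bar side")
p=proj(s,W("fill",-84,0,37)).astype(int); blob(s,(p[0]-25,p[0]+25,p[1]-25,p[1]+25),.033,.05,"fill tab side")
ov=s["pixels"].copy(); ot=c["pixels"].copy()
for k in F:
  for img,cam in((ov,s),(ot,c)):
    q=proj(cam,np.array([W(k,x,y,8) for x,y in((-104,-60),(80,-60),(80,60),(-104,60))])); cv2.polylines(img,[np.round(q*8).astype(int)],True,(255,0,0),1,cv2.LINE_AA,3)
    q=proj(cam,np.array([W(k,-84+a,b,37) for a,b in((-17,-17),(17,-17),(17,17),(-17,17))])); cv2.polylines(img,[np.round(q*8).astype(int)],True,(0,0,255),1,cv2.LINE_AA,3)
A=cv2.resize(ot[182:297,235:407],(790,528),interpolation=cv2.INTER_CUBIC)
cv2.imwrite("pics/ov.png",cv2.resize(np.vstack([cv2.resize(ot[185:297,235:407],(600,390)),cv2.resize(ov[155:285,255:365],(240,284))[:200,:].repeat(1,0) if 0 else np.zeros((1,600,3),np.uint8)]),None,fx=1,fy=1)[:,:,::-1])
cv2.imwrite("pics/ovs.png",cv2.resize(ov[155:285,250:370],None,fx=4.5,fy=4.5,interpolation=cv2.INTER_CUBIC)[:,:,::-1])
E
```

```text
fill
size 181.5 120.6 slopes [-0.0081, -0.0062, 0.0002, -0.0134] yaw 0.0978 origin [ 569.9 -145.9]
tab/nose n 334 z 36.8 c [ 498.6 -153.3] size [43.6 33.6] a 5.7 mean [ 498.4 -153.7]
stor
size 182.1 122.6 slopes [-0.0084, 0.0027, 0.0039, -0.0097] yaw 0.0975 origin [ 557.2 -337.2]
tab/nose n 341 z 36.4 c [ 486.1 -345.5] size [44.9 34.6] a 4.2 mean [ 485.1 -345.4]
bar top n 150 z 62.0 c [ 562.8 -337.6] size [45.6 12.4] a 5.2 mean [ 562.8 -337. ]
fill tab pred [ 0.4863 -0.1542  0.037 ]
stor tab pred [ 0.4736 -0.3454  0.037 ]
bar pred [ 0.5632 -0.3367  0.062 ]
fill [289 174] depth pt [ 0.486 -0.153  0.036]
stor [251 232] depth pt [ 0.611 -0.513  0.37 ]
stor [288 235] depth pt [ 0.563 -0.336  0.062]
bar side n 152 z 61.2 c [ 563.6 -340.5] size [47. 13.] a 5.2 mean [ 563.8 -342.3]
fill tab side n 173 z 36.1 c [ 498.8 -155.6] size [43.1 33.7] a 4.5 mean [ 498.7 -156.9]
```

View pics/ovs.png

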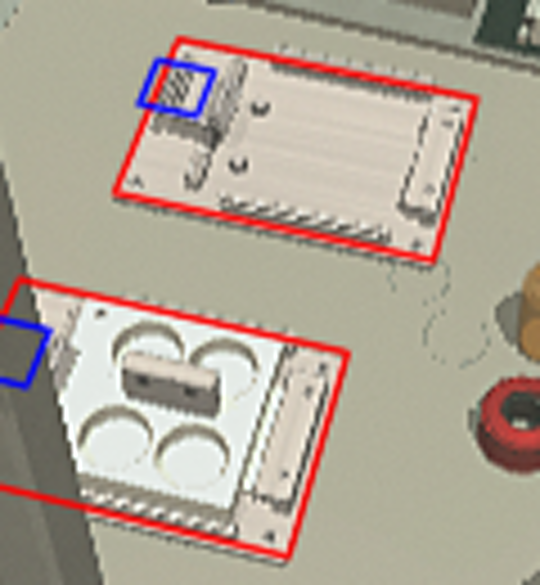

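The overlay fits the dock outlines and the filling tab, at about (178,88) in the crop. First I draw back on the robot's side of the hose, then roll to the dock yaw with the fingers shut.

>>> play_rows(rows=[{"dy": -0.5, "fingers": 1}, {"dy": -0.85, "fingers": 1}, {"dy": -0.85, "fingers": 1}, {"dy": -0.85, "fingers": 1}, {"dy": -0.85, "fingers": 1}, {"dy": -0.85, "fingers": 1}, {"dy": -0.85, "fingers": 1}, {"dy": -0.7, "fingers": 1}, {"roll": 0.82, "fingers": 1}, {"roll": 0.82, "fingers": 1}, {"roll": 0.82, "fingers": 1}, {"roll": 0.81, "fingers": 1}])

```text
validation failed for argument at $.ro...
```

```bash
cat > st.py <<'E'
from workcell import bot
import numpy as np
from scipy.spatial.transform import Rotation as Ro
F=dict(np.load("frames.npz"))
def W(k,x,y,z):
    ox,oy,th=F[k]; return np.array([ox+np.cos(th)*x-np.sin(th)*y,oy+np.sin(th)*x+np.cos(th)*y,z])/1000
def state():
    s=bot.read_state(); R=Ro.from_rotvec(s["tcp_rot"]).as_matrix(); p=np.array(s["tool_pos"])
    print("t",round(s["time"],2),"tcp",p.round(4),"yaw",round(np.arctan2(R[1,0],R[0,0]),4),"tilt",np.round(R[2,:2],3),"F",np.round(s["wrist_force"],1),"T",np.round(s["torque"],2),"w",round(s["width"],3),"q",np.round(s["q"],2))
    return p,R
def loc(k,p):
    ox,oy,th=F[k]; d=p*1000-[ox,oy,0]; return np.array([np.cos(th)*d[0]+np.sin(th)*d[1],-np.sin(th)*d[0]+np.cos(th)*d[1],d[2]])
def go(*T):
    "print chained tool-axis units to each world target"
    p,R=state()
    for k in F:
        if k!="x": print(k,"local mm",loc(k,p).round(1))
    for t in T:
        d=R.T@(np.array(t)-p)/0.04; print("to",np.round(t,4),"units dx dy dz",d.round(2)); p=np.array(t)
E
python3 -c "
from st import *
go([.30,-.27,.2],W('stor',-84,0,120),W('stor',-84,0,47),W('stor',-84,0,27))"
```

```text
t 0.1 tcp [ 0.2158 -0.6388  0.2301] yaw 0.3258 tilt [ 0.    -0.002] F [0.  0.1 0. ] T [-0.02 -0.02  0.04] w 0.998 q [-1.28  0.26  1.61  0.    1.27 -0.04]
fill local mm [-400.5 -455.9  230.1]
stor local mm [-369.1 -266.9  230.1]
to [ 0.3  -0.27  0.2 ] units dx dy dz [ 4.94 -8.06  0.77]
to [ 0.4736 -0.3454  0.12  ] units dx dy dz [3.51 3.18 1.99]
to [ 0.4736 -0.3454  0.047 ] units dx dy dz [-0.    0.    1.82]
to [ 0.4736 -0.3454  0.027 ] units dx dy dz [-0.   0.   0.5]
```

>>> play_rows(rows=[{"dx": 0, "dy": -0.5, "dz": 0, "roll": 0, "fingers": 1}, {"dx": 0, "dy": -0.85, "dz": 0, "roll": 0, "fingers": 1}, {"dx": 0, "dy": -0.85, "dz": 0, "roll": 0, "fingers": 1}, {"dx": 0, "dy": -0.85, "dz": 0, "roll": 0, "fingers": 1}, {"dx": 0, "dy": -0.85, "dz": 0, "roll": 0, "fingers": 1}, {"dx": 0, "dy": -0.85, "dz": 0, "roll": 0, "fingers": 1}, {"dx": 0, "dy": -0.85, "dz": 0, "roll": 0, "fingers": 1}, {"dx": 0, "dy": -0.7, "dz": 0, "roll": 0, "fingers": 1}, {"dx": 0, "dy": 0, "dz": 0, "roll": 0.82, "fingers": 1}, {"dx": 0, "dy": 0, "dz": 0, "roll": 0.82, "fingers": 1}, {"dx": 0, "dy": 0, "dz": 0, "roll": 0.82, "fingers": 1}, {"dx": 0, "dy": 0, "dz": 0, "roll": 0.81, "fingers": 1}])

```text
time: 1.1
tool_pos: [0.1352, -0.4001, 0.231]
tcp_rot: [-3.138, -0.149, 0.0]
wrist_force: [-0.6, -0.1, 0.6]
width: -0.0
```

```bash
python3 -c "
from st import *
go([.30,-.27,.2],W('stor',-84,0,120),W('stor',-84,0,47),W('stor',-84,0,27))"
```

```text
t 1.1 tcp [ 0.1352 -0.4001  0.231 ] yaw 0.0947 tilt [-0. -0.] F [-0.6 -0.1  0.6] T [-0.    0.01 -0.04] w -0.0 q [-1.3  -0.23  2.11 -0.    1.27  0.17]
fill local mm [-457.5 -210.5  231. ]
stor local mm [-426.1  -21.5  231. ]
to [ 0.3  -0.27  0.2 ] units dx dy dz [ 4.41 -2.85  0.78]
to [ 0.4736 -0.3454  0.12  ] units dx dy dz [4.14 2.29 2.  ]
to [ 0.4736 -0.3454  0.047 ] units dx dy dz [0.   0.   1.82]
to [ 0.4736 -0.3454  0.027 ] units dx dy dz [0.  0.  0.5]
```

>>> play_rows(rows=[{"dx": 0.44, "dy": -0.28, "dz": 0, "roll": -0.04, "fingers": 1}, {"dx": 0.7, "dy": -0.45, "dz": 0, "roll": 0, "fingers": 1}, {"dx": 0.7, "dy": -0.45, "dz": 0.1, "roll": 0, "fingers": 1}, {"dx": 0.7, "dy": -0.45, "dz": 0.15, "roll": 0, "fingers": 1}, {"dx": 0.7, "dy": -0.45, "dz": 0.15, "roll": 0, "fingers": 1}, {"dx": 0.7, "dy": -0.45, "dz": 0.2, "roll": 0, "fingers": 1}, {"dx": 0.6, "dy": -0.2, "dz": 0.2, "roll": 0, "fingers": 1}, {"dx": 0.7, "dy": 0.3, "dz": 0.3, "roll": 0, "fingers": 1}, {"dx": 0.7, "dy": 0.45, "dz": 0.4, "roll": 0, "fingers": 1}, {"dx": 0.7, "dy": 0.45, "dz": 0.4, "roll": 0, "fingers": 1}, {"dx": 0.7, "dy": 0.4, "dz": 0.4, "roll": 0, "fingers": 1}, {"dx": 0.7, "dy": 0.35, "dz": 0.3, "roll": 0, "fingers": 1}, {"dx": 0.4, "dy": 0.2, "dz": 0.2, "roll": 0, "fingers": 1}, {"dx": 0, "dy": 0, "dz": 0, "roll": 0, "fingers": 1}])

```text
time: 2.27
tool_pos: [0.4709, -0.3441, 0.1166]
tcp_rot: [-3.136, -0.159, 0.002]
wrist_force: [-0.0, -0.3, 0.6]
width: 0.004
```

```bash
cp frames.npz f0.npz; python3 -c "
from st import *
go(W('stor',-84,0,47),W('stor',-84,0,27))
from workcell import vision
import cv2
for n in ('top','side'):
  c=vision.read_camera(n); np.savez('pics/%s1.npz'%n,**c)
  if n=='top': cv2.imwrite('pics/t1.png',cv2.resize(c['pixels'][170:400,230:470,::-1],None,fx=2.5,fy=2.5))
"
```

```text
t 2.27 tcp [ 0.4709 -0.3441  0.1166] yaw 0.1013 tilt [-0.001 -0.002] F [-0.  -0.3  0.6] T [0.04 0.01 0.03] w 0.004 q [-0.67  0.19  1.92  0.    1.04  0.8 ]
fill local mm [-117.9 -187.5  116.6]
stor local mm [-86.6   1.6 116.6]
to [ 0.4736 -0.3454  0.047 ] units dx dy dz [0.07 0.04 1.74]
to [ 0.4736 -0.3454  0.027 ] units dx dy dz [0.  0.  0.5]
```

View pics/t1.png

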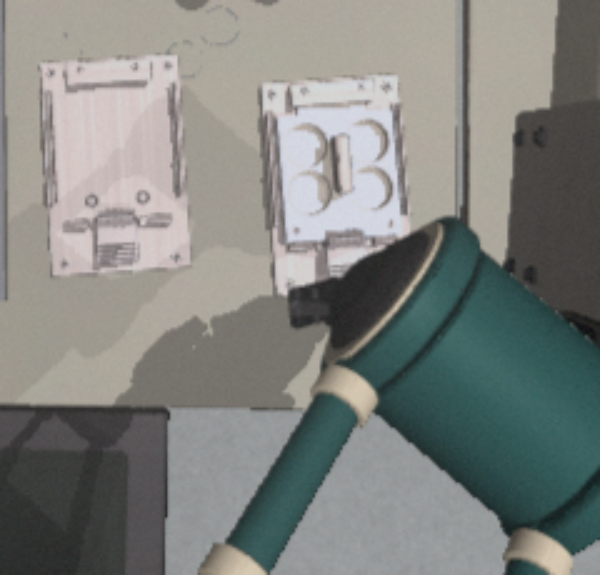

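The top view shows the shut fingers just in front of the storage tab, at about (340,270), with the nest still clipped in. Now I press.

>>> play_rows(rows=[{"dx": 0.07, "dy": 0.04, "dz": 0.6, "roll": 0.04, "fingers": 1}, {"dx": 0, "dy": 0, "dz": 0.7, "roll": 0, "fingers": 1}, {"dx": 0, "dy": 0, "dz": 0.44, "roll": 0, "fingers": 1}, {"dx": 0, "dy": 0, "dz": 0.2, "roll": 0, "fingers": 1}, {"dx": 0, "dy": 0, "dz": 0.1, "roll": 0, "fingers": 1}, {"dx": 0, "dy": 0, "dz": 0.1, "roll": 0, "fingers": 1}, {"dx": 0, "dy": 0, "dz": 0.06, "roll": 0, "fingers": 1}, {"dx": 0, "dy": 0, "dz": 0, "roll": 0, "fingers": 1}])

```text
time: 3.03
tool_pos: [0.47, -0.3453, 0.0338]
tcp_rot: [-3.137, -0.154, 0.005]
wrist_force: [-9.9, 3.4, 13.9]
width: -0.002
```

```bash
python3 -c "
from st import *
go(W('stor',-84,0,27))"
```

```text
t 3.03 tcp [ 0.47   -0.3453  0.0338] yaw 0.0979 tilt [-0.003 -0.001] F [-9.9  3.4 13.9] T [ 0.66  1.62 -0.03] w -0.002 q [-0.68  0.29  1.97 -0.    0.89  0.8 ]
fill local mm [-118.9 -188.6   33.8]
stor local mm [-87.5   0.5  33.8]
to [ 0.4736 -0.3454  0.027 ] units dx dy dz [0.09 0.01 0.17]
```

>>> play_rows(rows=[{"dx": -0.05, "dy": 0, "dz": 0.1, "roll": 0, "fingers": 1}, {"dx": -0.05, "dy": 0, "dz": 0.1, "roll": 0, "fingers": 1}, {"dx": 0, "dy": 0, "dz": 0, "roll": 0, "fingers": 1}])

```text
time: 3.28
tool_pos: [0.4631, -0.3458, 0.0255]
tcp_rot: [-3.137, -0.156, 0.013]
wrist_force: [-18.0, 0.4, 16.6]
width: -0.001
```

```bash
python3 -c "
from st import *
go(W('stor',-84,0,27))"
```

```text
t 3.28 tcp [ 0.4631 -0.3458  0.0255] yaw 0.0992 tilt [-0.008 -0.001] F [-18.    0.4  16.6] T [0.08 3.12 0.03] w -0.001 q [-0.68  0.3   1.98 -0.01  0.87  0.79]
fill local mm [-125.8 -188.5   25.5]
stor local mm [-94.4   0.6  25.5]
to [ 0.4736 -0.3454  0.027 ] units dx dy dz [ 0.26  0.02 -0.04]
```

>>> play_rows(rows=[{"dx": 0.05, "dy": 0, "dz": -0.3, "roll": 0, "fingers": 1}, {"dx": 0, "dy": 0, "dz": -0.7, "roll": 0, "fingers": 1}, {"dx": 0, "dy": 0, "dz": -0.8, "roll": 0, "fingers": 0.6}, {"dx": 0, "dy": 0, "dz": -0.6, "roll": 0, "fingers": 0.4}, {"dx": 0, "dy": 0, "dz": 0, "roll": 0, "fingers": 0.4}])

```text
time: 3.7
tool_pos: [0.4744, -0.3491, 0.1281]
tcp_rot: [3.128, 0.152, 0.018]
wrist_force: [1.8, -0.6, 1.5]
width: 0.419
```

```bash
cat > nest.py <<'E'
from meas import *
from workcell import vision
def grab(tag):
    out=[]
    for n in ("top","side"):
        c=vision.read_camera(n); np.savez(f"pics/{n}{tag}.npz",**c); out.append(c)
    return out
def slope(c,k,F,xr=(-60,45),yr=(-47,47),zr=(.02,.075)):
    "plane fit to plate-top points in dock frame: tilt about y, about x, height at x=0"
    P=pts(c).reshape(-1,3)*1000; ox,oy,th=F[k]; d=P-[ox,oy,0]
    L=np.c_[np.cos(th)*d[:,0]+np.sin(th)*d[:,1],-np.sin(th)*d[:,0]+np.cos(th)*d[:,1],d[:,2]]
    m=(L[:,0]>xr[0])&(L[:,0]<xr[1])&(abs(L[:,1])<yr[1])&(L[:,2]>zr[0]*1000)&(L[:,2]<zr[1]*1000); q=L[m]
    m=np.ones(len(q),bool)
    best=None; rng=np.random.default_rng(0)
    for _ in range(300):
        i=rng.choice(len(q),3,False); 
        try: a=np.linalg.solve(np.c_[q[i,:2],np.ones(3)],q[i,2])
        except Exception: continue
        if abs(a[0])>.6 or abs(a[1])>.15: continue
        r=abs(np.c_[q[:,:2],np.ones(len(q))]@a-q[:,2])<2.5
        if best is None or r.sum()>best.sum(): best=r
    a,*_=np.linalg.lstsq(np.c_[q[best,:2],np.ones(best.sum())],q[best,2],rcond=None)
    print(k,"plane n",best.sum(),"front-up tilt",round(-np.arctan(a[0]),3),"side",round(a[1],3),"z at x=0",a[2].round(1),"x range",q[best,0].min().round(1),q[best,0].max().round(1))
E
python3 -c "
from st import *
from nest import *
go(W('stor',8.5,0,110),W('stor',8.5,0,40))
t,s=grab('2')
for c in (t,s):
  slope(c,'stor',F)
  q=loc('stor',W('stor',6,0,60)/1)
  P=pts(c).reshape(-1,3)*1000;L=np.array([loc('stor',p/1000) for p in P[(P[:,2]>54)&(P[:,2]<76)&(abs(P[:,0]-563)<40)&(abs(P[:,1]+337)<25)]])
  if len(L): print('bar n',len(L),L.mean(0).round(1),L.min(0).round(1),L.max(0).round(1))
"
```

```text
t 3.7 tcp [ 0.4744 -0.3491  0.1281] yaw 0.0973 tilt [0.011 0.01 ] F [ 1.8 -0.6  1.5] T [-0.05 -0.02  0.01] w 0.419 q [-0.68  0.18  1.91  0.    1.04  0.8 ]
fill local mm [-114.9 -192.8  128.1]
stor local mm [-83.5  -3.7 128.1]
to [ 0.5656 -0.3364  0.11  ] units dx dy dz [ 2.29 -0.1   0.48]
to [ 0.5656 -0.3364  0.04  ] units dx dy dz [-0.02 -0.02  1.75]
stor plane n 949 front-up tilt 0.071 side -0.002 z at x=0 31.8 x range -59.9 44.9
bar n 154 [10.5 -0.4 64.1] [-13.   -7.3  55.1] [33.9  5.3 69.1]
stor plane n 674 front-up tilt 0.066 side -0.003 z at x=0 31.7 x range -59.7 44.9
bar n 145 [10.7 -5.4 63.1] [-13.1 -10.2  54.2] [34.6  2.4 68.7]
```

The nest has sprung up to 0.068 rad in both views. Now over the bar.

>>> play_rows(rows=[{"dx": 0.4, "dy": -0.05, "dz": 0, "roll": 0, "fingers": 0.4}, {"dx": 0.8, "dy": -0.05, "dz": 0, "roll": 0, "fingers": 0.4}, {"dx": 0.8, "dy": 0, "dz": 0.1, "roll": 0, "fingers": 0.4}, {"dx": 0.32, "dy": 0, "dz": 0.3, "roll": 0, "fingers": 0.4}, {"dx": 0, "dy": 0, "dz": 0.1, "roll": 0, "fingers": 0.4}, {"dx": 0, "dy": 0, "dz": 0, "roll": 0, "fingers": 0.4}, {"dx": 0, "dy": 0, "dz": 0, "roll": 0, "fingers": 0.4}])

```text
time: 4.38
tool_pos: [0.5605, -0.3314, 0.0973]
tcp_rot: [-3.136, -0.154, 0.005]
wrist_force: [0.1, -0.1, 1.1]
width: 0.6
```

```bash
python3 -c "
from st import *
go(W('stor',10,-0.5,36))"
```

```text
t 4.38 tcp [ 0.5605 -0.3314  0.0973] yaw 0.0978 tilt [-0.003 -0.002] F [ 0.1 -0.1  1.1] T [ 0.02 -0.03  0.02] w 0.6 q [-0.57  0.33  1.78 -0.    1.04  0.9 ]
fill local mm [ -27.5 -183.6   97.3]
stor local mm [ 3.9  5.5 97.3]
to [ 0.5672 -0.3368  0.036 ] units dx dy dz [0.16 0.15 1.53]
```

>>> play_rows(rows=[{"dx": 0.16, "dy": 0.15, "dz": 0.2, "roll": 0, "fingers": 0.4}, {"dx": 0, "dy": 0, "dz": 0.4, "roll": 0, "fingers": 0.4}, {"dx": 0, "dy": 0, "dz": 0.4, "roll": 0, "fingers": 0.4}, {"dx": 0, "dy": 0, "dz": 0.3, "roll": 0, "fingers": 0.4}, {"dx": 0, "dy": 0, "dz": 0.15, "roll": 0, "fingers": 0.4}, {"dx": 0, "dy": 0, "dz": 0.0, "roll": 0, "fingers": 0.4}, {"dx": 0, "dy": 0, "dz": 0.0, "roll": 0, "fingers": 0.4}])

```text
time: 4.97
tool_pos: [0.5686, -0.3379, 0.0411]
tcp_rot: [-3.138, -0.152, 0.001]
wrist_force: [-0.2, 0.0, -0.5]
width: 0.602
```

```bash
python3 -c "
from st import *
go(W('stor',10,-0.5,36))"
```

```text
t 4.97 tcp [ 0.5686 -0.3379  0.0411] yaw 0.0971 tilt [-0. -0.] F [-0.2  0.  -0.5] T [0.02 0.02 0.02] w 0.602 q [-0.57  0.41  1.79  0.    0.95  0.9 ]
fill local mm [ -20.1 -190.9   41.1]
stor local mm [11.3 -1.8 41.1]
to [ 0.5672 -0.3368  0.036 ] units dx dy dz [-0.03 -0.03  0.13]
```

>>> play_rows(grip_force=20, rows=[{"dx": -0.03, "dy": -0.03, "dz": 0.12, "roll": 0, "fingers": 0.4}, {"dx": 0, "dy": 0, "dz": 0, "roll": 0, "fingers": 0.6}, {"dx": 0, "dy": 0, "dz": 0, "roll": 0, "fingers": 0.8}, {"dx": 0, "dy": 0, "dz": 0, "roll": 0, "fingers": 1}, {"dx": 0, "dy": 0, "dz": 0, "roll": 0, "fingers": 1}, {"dx": 0, "dy": 0, "dz": 0, "roll": 0, "fingers": 1}, {"dx": 0, "dy": 0, "dz": 0, "roll": 0, "fingers": 1}, {"dx": 0, "dy": 0, "dz": 0, "roll": 0, "fingers": 1}])

```text
time: 5.63
tool_pos: [0.568, -0.3372, 0.0372]
tcp_rot: [3.137, 0.153, 0.001]
wrist_force: [-1.0, -1.7, 3.7]
width: 0.139
```

```bash
python3 -c "
from st import *
go(W('stor',10,-0.5,36))"
```

```text
t 5.63 tcp [ 0.568  -0.3372  0.0372] yaw 0.0974 tilt [0.001 0.001] F [-1.  -1.7  3.7] T [-0.25  0.19 -0.14] w 0.139 q [-0.57  0.41  1.79 -0.    0.94  0.9 ]
fill local mm [ -20.6 -190.2   37.2]
stor local mm [10.8 -1.  37.2]
to [ 0.5672 -0.3368  0.036 ] units dx dy dz [-0.02 -0.01  0.03]
```

Gripped at 11.8 mm. Now I tip it about the tongue's tip.

>>> play_rows(rows=[{"dx": 0.04, "dy": 0, "dz": -0.02, "roll": 0, "fingers": 1}, {"dx": 0.05, "dy": 0, "dz": -0.05, "roll": 0, "fingers": 1}, {"dx": 0.05, "dy": 0, "dz": -0.05, "roll": 0, "fingers": 1}, {"dx": 0.05, "dy": 0, "dz": -0.05, "roll": 0, "fingers": 1}, {"dx": 0.05, "dy": 0, "dz": -0.05, "roll": 0, "fingers": 1}, {"dx": 0.04, "dy": 0, "dz": -0.03, "roll": 0, "fingers": 1}, {"dx": 0, "dy": 0, "dz": 0, "roll": 0, "fingers": 1}, {"dx": 0, "dy": 0, "dz": 0, "roll": 0, "fingers": 1}])

```text
time: 6.3
tool_pos: [0.5746, -0.336, 0.0439]
tcp_rot: [-3.137, -0.154, 0.013]
wrist_force: [-7.5, -5.0, -3.3]
width: 0.142
```

```bash
python3 -c "
from st import *
from nest import *
go(W('stor',10,-0.5,36))
t,s=grab('3')
for c in (t,s): slope(c,'stor',F)
"
```

```text
t 6.3 tcp [ 0.5746 -0.336   0.0439] yaw 0.098 tilt [-0.008 -0.001] F [-7.5 -5.  -3.3] T [-1.09  1.42 -0.17] w 0.142 q [-0.56  0.42  1.77 -0.    0.96  0.91]
fill local mm [ -13.9 -189.6   43.9]
stor local mm [17.4 -0.4 43.9]
to [ 0.5672 -0.3368  0.036 ] units dx dy dz [-0.18  0.    0.2 ]
stor plane n 484 front-up tilt 0.208 side -0.002 z at x=0 39.9 x range -50.0 44.5
stor plane n 518 front-up tilt 0.195 side -0.001 z at x=0 40.4 x range -49.9 44.9
```

>>> play_rows(rows=[{"dx": 0.04, "dy": 0.03, "dz": -0.04, "roll": 0, "fingers": 1}, {"dx": 0.04, "dy": 0, "dz": -0.04, "roll": 0, "fingers": 1}, {"dx": 0.03, "dy": 0, "dz": -0.04, "roll": 0, "fingers": 1}, {"dx": 0, "dy": 0, "dz": 0, "roll": 0, "fingers": 1}, {"dx": 0, "dy": 0, "dz": 0, "roll": 0, "fingers": 1}])

```text
time: 6.82
tool_pos: [0.5805, -0.3356, 0.0491]
tcp_rot: [-3.135, -0.153, 0.009]
wrist_force: [-5.3, -3.0, -4.2]
width: 0.135
```

```bash
python3 -c "
from st import *
from nest import *
go(W('stor',10,-0.5,36))
t,s=grab('4')
for c in (t,s): slope(c,'stor',F)
"
```

```text
t 6.82 tcp [ 0.5805 -0.3356  0.0491] yaw 0.0978 tilt [-0.005 -0.003] F [-5.3 -3.  -4.2] T [-0.43  1.05 -0.12] w 0.135 q [-0.56  0.42  1.76 -0.    0.97  0.91]
fill local mm [  -8.  -189.8   49.1]
stor local mm [23.4 -0.6 49.1]
to [ 0.5672 -0.3368  0.036 ] units dx dy dz [-0.33 -0.    0.33]
stor plane n 540 front-up tilt 0.283 side 0.002 z at x=0 48.6 x range -46.4 44.7
stor plane n 490 front-up tilt 0.308 side -0.003 z at x=0 47.7 x range -45.7 44.9
```

Tilt is about 0.295 (0.283 top, 0.308 side, 0.30 from kinematics). I tighten the grip and draw out.

>>> play_rows(grip_force=120, rows=[{"dx": 0, "dy": 0, "dz": 0, "roll": 0, "fingers": 1}, {"dx": 0, "dy": 0, "dz": 0, "roll": 0, "fingers": 1}, {"dx": 0, "dy": 0, "dz": 0, "roll": 0, "fingers": 1}, {"dx": 0, "dy": 0, "dz": 0, "roll": 0, "fingers": 1}, {"dx": -0.1, "dy": 0, "dz": -0.02, "roll": 0, "fingers": 1}, {"dx": -0.1, "dy": 0, "dz": -0.03, "roll": 0, "fingers": 1}, {"dx": -0.1, "dy": 0, "dz": -0.03, "roll": 0, "fingers": 1}, {"dx": -0.1, "dy": 0, "dz": -0.04, "roll": 0, "fingers": 1}, {"dx": -0.1, "dy": 0, "dz": -0.04, "roll": 0, "fingers": 1}, {"dx": -0.1, "dy": 0, "dz": -0.04, "roll": 0, "fingers": 1}, {"dx": 0, "dy": 0, "dz": 0, "roll": 0, "fingers": 1}])

```text
time: 7.83
tool_pos: [0.5591, -0.3391, 0.0604]
tcp_rot: [3.137, 0.153, 0.001]
wrist_force: [0.5, -0.6, -2.8]
width: 0.117
```

```bash
python3 -c "
from st import *
from nest import *
go(W('stor',0,-0.5,120))
t,s=grab('5')
for c in (t,s): slope(c,'stor',F,xr=(-75,40))
"
```

```text
t 7.83 tcp [ 0.5591 -0.3391  0.0604] yaw 0.0972 tilt [0.001 0.001] F [ 0.5 -0.6 -2.8] T [-0.05 -0.03  0.04] w 0.117 q [-0.58  0.37  1.8  -0.    0.97  0.89]
fill local mm [ -29.7 -191.2   60.4]
stor local mm [ 1.7 -2.1 60.4]
to [ 0.5572 -0.3377  0.12  ] units dx dy dz [-0.04 -0.04 -1.49]
stor plane n 445 front-up tilt 0.263 side -0.007 z at x=0 53.8 x range -68.4 34.7
stor plane n 507 front-up tilt 0.277 side -0.003 z at x=0 53.0 x range -67.0 35.3
```

The tongue is out and the nest hangs free at about 0.27 rad. I lift and carry it over the filling dock.

>>> play_rows(rows=[{"dx": 0, "dy": 0, "dz": -0.3, "roll": 0, "fingers": 1}, {"dx": 0, "dy": 0, "dz": -0.5, "roll": 0, "fingers": 1}, {"dx": 0, "dy": -0.1, "dz": -0.5, "roll": 0, "fingers": 1}, {"dx": 0.1, "dy": -0.3, "dz": -0.3, "roll": 0, "fingers": 1}, {"dx": 0.1, "dy": -0.5, "dz": -0.1, "roll": 0, "fingers": 1}, {"dx": 0.1, "dy": -0.5, "dz": 0, "roll": 0, "fingers": 1}, {"dx": 0.1, "dy": -0.5, "dz": 0, "roll": 0, "fingers": 1}, {"dx": 0.1, "dy": -0.5, "dz": 0, "roll": 0, "fingers": 1}, {"dx": 0.1, "dy": -0.5, "dz": 0, "roll": 0, "fingers": 1}, {"dx": 0.1, "dy": -0.5, "dz": 0, "roll": 0, "fingers": 1}, {"dx": 0.1, "dy": -0.5, "dz": 0, "roll": 0, "fingers": 1}, {"dx": 0.1, "dy": -0.4, "dz": 0, "roll": 0, "fingers": 1}, {"dx": 0.1, "dy": -0.3, "dz": 0, "roll": 0, "fingers": 1}, {"dx": 0, "dy": -0.18, "dz": 0, "roll": 0, "fingers": 1}, {"dx": 0, "dy": 0, "dz": 0, "roll": 0, "fingers": 1}, {"dx": 0, "dy": 0, "dz": 0, "roll": 0, "fingers": 1}, {"dx": 0, "dy": 0, "dz": 0, "roll": 0, "fingers": 1}])

```text
time: 9.35
tool_pos: [0.5805, -0.1451, 0.1274]
tcp_rot: [3.137, 0.153, 0.0]
wrist_force: [-0.5, -0.6, -1.8]
width: 0.121
```

```bash
python3 -c "
from st import *
from nest import *
go(W('fill',10.6,0,52))
t,s=grab('6')
for c in (t,s): slope(c,'fill',F,xr=(-75,50),zr=(.08,.16))
cv2.imwrite('pics/t6.png',cv2.resize(t['pixels'][170:330,220:420,::-1],None,fx=3.5,fy=3.5))
"
```

```text
t 9.35 tcp [ 0.5805 -0.1451  0.1274] yaw 0.0972 tilt [0.    0.001] F [-0.5 -0.6 -1.8] T [-0.03 -0.03  0.03] w 0.121 q [-0.29  0.21  1.88 -0.    1.06  1.19]
fill local mm [ 10.6  -0.2 127.4]
stor local mm [ 41.9 188.9 127.4]
to [ 0.5805 -0.1449  0.052 ] units dx dy dz [-0.   -0.01  1.88]
fill plane n 116 front-up tilt 0.236 side 0.001 z at x=0 124.8 x range -59.4 -30.1
fill plane n 618 front-up tilt 0.278 side 0.002 z at x=0 122.4 x range -58.4 43.4
```

View pics/t6.png

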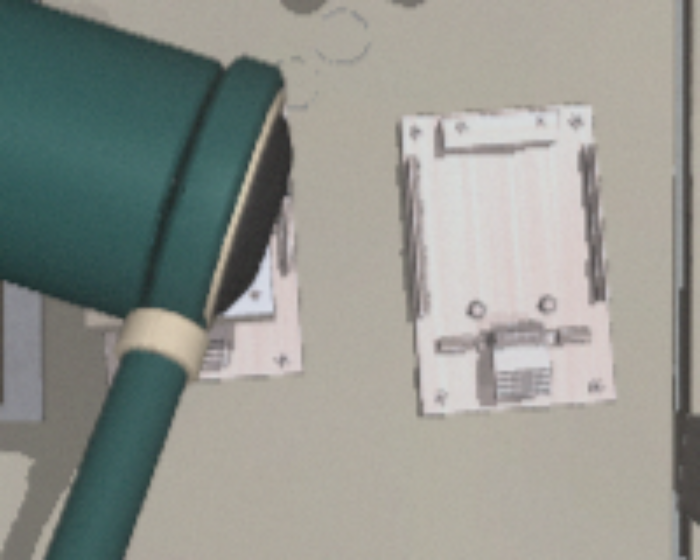

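The view shows the hand over the filling dock and the storage dock empty, with its outline and tab (525,375) undisturbed. Now I descend to just short of the lip.

>>> play_rows(rows=[{"dx": -0.1, "dy": 0, "dz": 0.3, "roll": 0, "fingers": 1}, {"dx": 0, "dy": 0, "dz": 0.5, "roll": 0, "fingers": 1}, {"dx": 0, "dy": 0, "dz": 0.5, "roll": 0, "fingers": 1}, {"dx": 0, "dy": 0, "dz": 0.3, "roll": 0, "fingers": 1}, {"dx": 0, "dy": 0, "dz": 0.14, "roll": 0, "fingers": 1}, {"dx": 0, "dy": 0, "dz": 0.05, "roll": 0, "fingers": 1}, {"dx": 0, "dy": 0, "dz": 0, "roll": 0, "fingers": 1}, {"dx": 0, "dy": 0, "dz": 0, "roll": 0, "fingers": 1}])

```text
time: 10.12
tool_pos: [0.5773, -0.1452, 0.0565]
tcp_rot: [3.137, 0.153, 0.002]
wrist_force: [0.4, 0.3, -1.9]
width: 0.116
```

```bash
python3 -c "
from st import *
from nest import *
go(W('fill',6.8,0,53.9),W('fill',11.8,0,51.4),W('fill',21.8,0,49.4))
t,s=grab('7')
for c in (t,s): slope(c,'fill',F,xr=(-75,40),zr=(.03,.09))
"
```

```text
t 10.12 tcp [ 0.5773 -0.1452  0.0565] yaw 0.0974 tilt [0.001 0.001] F [ 0.4  0.3 -1.9] T [-0.01 -0.01  0.02] w 0.116 q [-0.29  0.28  1.93 -0.    0.93  1.19]
fill local mm [ 7.4  0.  56.5]
stor local mm [ 38.7 189.2  56.5]
to [ 0.5767 -0.1453  0.0539] units dx dy dz [-0.02  0.    0.06]
to [ 0.5817 -0.1448  0.0514] units dx dy dz [ 0.12 -0.    0.06]
to [ 0.5916 -0.1438  0.0494] units dx dy dz [ 0.25 -0.    0.05]
fill plane n 96 front-up tilt 0.213 side 0.002 z at x=0 54.5 x range -62.8 -35.5
fill plane n 552 front-up tilt 0.271 side -0.003 z at x=0 50.9 x range -61.8 39.8
```

>>> play_rows(rows=[{"dx": 0, "dy": 0, "dz": 0.06, "roll": 0, "fingers": 1}, {"dx": 0.06, "dy": 0, "dz": 0.03, "roll": 0, "fingers": 1}, {"dx": 0.06, "dy": 0, "dz": 0.03, "roll": 0, "fingers": 1}, {"dx": 0.06, "dy": 0, "dz": 0.015, "roll": 0, "fingers": 1}, {"dx": 0.06, "dy": 0, "dz": 0.015, "roll": 0, "fingers": 1}, {"dx": 0, "dy": 0, "dz": 0, "roll": 0, "fingers": 1}, {"dx": 0, "dy": 0, "dz": 0, "roll": 0, "fingers": 1}])

```text
time: 10.8
tool_pos: [0.5863, -0.1439, 0.0496]
tcp_rot: [-3.138, -0.153, 0.0]
wrist_force: [-1.4, 0.1, -2.1]
width: 0.118
```

```bash
python3 -c "
from st import *
from nest import *
go(W('fill',21.8,0,49.4))
"
```

```text
t 10.8 tcp [ 0.5863 -0.1439  0.0496] yaw 0.0977 tilt [-0. -0.] F [-1.4  0.1 -2.1] T [-0.03 -0.02 -0.14] w 0.118 q [-0.28  0.3   1.92 -0.    0.92  1.19]
fill local mm [16.5  0.4 49.6]
stor local mm [ 47.8 189.6  49.6]
to [ 0.5916 -0.1438  0.0494] units dx dy dz [0.13 0.01 0.01]
```

>>> play_rows(rows=[{"dx": 0, "dy": 0, "dz": -0.03, "roll": 0, "fingers": 1}, {"dx": 0.05, "dy": 0, "dz": 0, "roll": 0, "fingers": 1}, {"dx": 0.05, "dy": 0, "dz": 0, "roll": 0, "fingers": 1}, {"dx": 0.05, "dy": 0, "dz": 0.01, "roll": 0, "fingers": 1}, {"dx": 0, "dy": 0, "dz": 0, "roll": 0, "fingers": 1}, {"dx": 0, "dy": 0, "dz": 0, "roll": 0, "fingers": 1}])

```text
time: 11.3
tool_pos: [0.5922, -0.1434, 0.0505]
tcp_rot: [3.138, 0.153, 0.0]
wrist_force: [0.6, 0.9, -3.5]
width: 0.115
```

```bash
python3 -c "
from st import *
from nest import *
go(W('fill',21.8,0,49.4))
t,s=grab('8')
for c in (t,s): slope(c,'fill',F,xr=(-75,40),zr=(.03,.09))
"
```

```text
t 11.3 tcp [ 0.5922 -0.1434  0.0505] yaw 0.0975 tilt [0. 0.] F [ 0.6  0.9 -3.5] T [ 0.01 -0.03  0.01] w 0.115 q [-0.28  0.31  1.9   0.    0.93  1.19]
fill local mm [22.5  0.4 50.5]
stor local mm [ 53.8 189.6  50.5]
to [ 0.5916 -0.1438  0.0494] units dx dy dz [-0.02  0.01  0.03]
fill plane n 221 front-up tilt 0.269 side -0.001 z at x=0 49.4 x range -47.6 -11.1
fill plane n 392 front-up tilt 0.288 side 0.001 z at x=0 48.7 x range -47.0 39.3
```

>>> play_rows(rows=[{"dx": 0.04, "dy": 0, "dz": 0.02, "roll": 0, "fingers": 1}, {"dx": 0.04, "dy": 0, "dz": 0, "roll": 0, "fingers": 1}, {"dx": 0, "dy": 0, "dz": 0, "roll": 0, "fingers": 1}, {"dx": 0, "dy": 0, "dz": 0, "roll": 0, "fingers": 1}])

```text
time: 11.73
tool_pos: [0.5935, -0.1431, 0.0492]
tcp_rot: [-3.137, -0.153, 0.006]
wrist_force: [-5.5, -1.1, 0.5]
width: 0.115
```

```bash
python3 -c "
from st import *
from nest import *
go(W('fill',21.8,0,49.4))
"
```

```text
t 11.73 tcp [ 0.5935 -0.1431  0.0492] yaw 0.0975 tilt [-0.004 -0.001] F [-5.5 -1.1  0.5] T [-0.14  0.87 -0.09] w 0.115 q [-0.28  0.32  1.9  -0.    0.93  1.2 ]
fill local mm [23.7  0.6 49.2]
stor local mm [ 55.  189.7  49.2]
to [ 0.5916 -0.1438  0.0494] units dx dy dz [-0.05  0.01 -0.01]
```

>>> play_rows(grip_force=20, rows=[{"dx": 0, "dy": 0, "dz": 0, "roll": 0, "fingers": 1}, {"dx": 0, "dy": 0, "dz": 0, "roll": 0, "fingers": 1}, {"dx": -0.02, "dy": 0, "dz": 0.02, "roll": 0, "fingers": 1}, {"dx": -0.02, "dy": 0, "dz": 0.02, "roll": 0, "fingers": 1}, {"dx": -0.02, "dy": 0, "dz": 0.02, "roll": 0, "fingers": 1}, {"dx": 0, "dy": 0, "dz": 0.02, "roll": 0, "fingers": 1}, {"dx": 0, "dy": 0, "dz": 0, "roll": 0, "fingers": 1}])

```text
time: 12.32
tool_pos: [0.5931, -0.1432, 0.0479]
tcp_rot: [-3.138, -0.153, -0.001]
wrist_force: [-6.9, 0.3, 8.0]
width: 0.114
```

```bash
python3 -c "
from st import *
from nest import *
go(W('fill',21.8,0,49.4))
t,s=grab('9')
for c in (t,s): slope(c,'fill',F,xr=(-75,40),zr=(.03,.09))
c=s
p=proj(s,W('fill',0,0,30)).astype(int); cv2.imwrite('pics/s9.png',cv2.resize(s['pixels'][p[1]-55:p[1]+65,p[0]-70:p[0]+70,::-1],None,fx=5,fy=5,interpolation=cv2.INTER_CUBIC))
"
```

```text
t 12.32 tcp [ 0.5931 -0.1432  0.0479] yaw 0.0975 tilt [ 0. -0.] F [-6.9  0.3  8. ] T [ 0.22  0.97 -0.08] w 0.114 q [-0.28  0.32  1.9   0.    0.92  1.2 ]
fill local mm [23.3  0.4 47.9]
stor local mm [ 54.6 189.6  47.9]
to [ 0.5916 -0.1438  0.0494] units dx dy dz [-0.04  0.01 -0.04]
fill plane n 221 front-up tilt 0.255 side -0.002 z at x=0 47.5 x range -47.0 -11.1
fill plane n 438 front-up tilt 0.28 side 0.001 z at x=0 46.5 x range -46.1 39.3
```

View pics/s9.png

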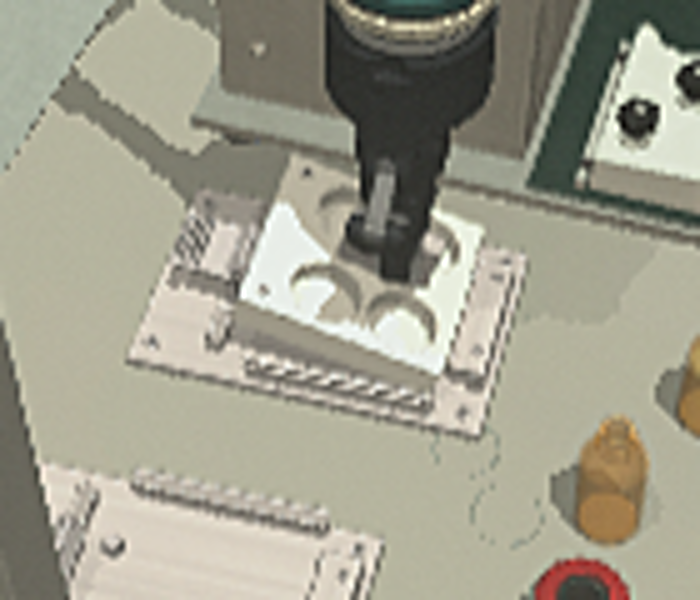

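The side view shows the nest (360,290) tipped with its rear edge under the lip at (455,330). The front is over the latch. I let it down and release.

>>> play_rows(rows=[{"dx": -0.03, "dy": 0, "dz": 0.02, "roll": 0, "fingers": 1}, {"dx": -0.02, "dy": 0, "dz": 0.01, "roll": 0, "fingers": 1}, {"dx": 0, "dy": 0, "dz": -0.05, "roll": 0, "fingers": 0.9}, {"dx": 0, "dy": 0, "dz": 0, "roll": 0, "fingers": 0.7}, {"dx": 0, "dy": 0, "dz": 0, "roll": 0, "fingers": 0.5}, {"dx": 0, "dy": 0, "dz": 0, "roll": 0, "fingers": 0.5}, {"dx": 0, "dy": 0, "dz": 0, "roll": 0, "fingers": 0.5}])

```text
time: 13.0
tool_pos: [0.5911, -0.1435, 0.0472]
tcp_rot: [3.138, 0.153, 0.001]
wrist_force: [-0.0, -0.1, -0.3]
width: 0.496
```

```bash
python3 -c "
from st import *
from nest import *
go(W('fill',21.8,0,49.4))
t,s=grab('10')
for c in (t,s): slope(c,'fill',F,xr=(-75,40),zr=(.02,.09))
"
```

```text
t 13.0 tcp [ 0.5911 -0.1435  0.0472] yaw 0.0976 tilt [0. 0.] F [-0.  -0.1 -0.3] T [-0.02 -0.06 -0.02] w 0.496 q [-0.28  0.31  1.91  0.    0.92  1.19]
fill local mm [21.3  0.3 47.2]
stor local mm [ 52.6 189.5  47.2]
to [ 0.5916 -0.1438  0.0494] units dx dy dz [ 0.01  0.01 -0.06]
fill plane n 187 front-up tilt 0.218 side 0.008 z at x=0 44.6 x range -48.2 -13.1
fill plane n 387 front-up tilt 0.239 side -0.003 z at x=0 43.0 x range -48.3 39.9
```

Released, the nest rests on the nose at about 0.225 rad. I lift, shut the fingers and move over the press strip.

>>> play_rows(rows=[{"dx": 0, "dy": 0, "dz": -0.2, "roll": 0, "fingers": 0.5}, {"dx": 0, "dy": 0, "dz": -0.5, "roll": 0, "fingers": 0.5}, {"dx": 0, "dy": 0, "dz": -0.5, "roll": 0, "fingers": 0.5}, {"dx": 0, "dy": 0, "dz": -0.4, "roll": 0, "fingers": 0.6}, {"dx": -0.3, "dy": 0, "dz": 0, "roll": 0, "fingers": 1}, {"dx": -0.5, "dy": 0, "dz": 0, "roll": 0, "fingers": 1}, {"dx": -0.35, "dy": 0, "dz": 0, "roll": 0, "fingers": 1}, {"dx": 0, "dy": 0, "dz": 0, "roll": 0, "fingers": 1}, {"dx": 0, "dy": 0, "dz": 0, "roll": 0, "fingers": 1}])

```text
time: 13.85
tool_pos: [0.5436, -0.1479, 0.1106]
tcp_rot: [-3.137, -0.152, 0.002]
wrist_force: [0.6, -0.3, 1.0]
width: -0.002
```

```bash
cat > bar.py <<'E'
from st import *
from nest import *
def bar(c,k,z0,z1):
    P=pts(c).reshape(-1,3); P=P[(P[:,2]>z0)&(P[:,2]<z1)]; L=np.array([loc(k,p) for p in P]); L=L[(abs(L[:,0]-15)<40)&(abs(L[:,1])<12)]
    if len(L): print('bar n',len(L),'mean',L.mean(0).round(1),'x',L[:,0].min().round(1),L[:,0].max().round(1))
E
python3 -c "
from bar import *
go(W('fill',-24.8,0,52),W('fill',-24.8,0,28))
t,s=grab('11')
for c in (t,s): slope(c,'fill',F,xr=(-75,40),zr=(.02,.09)); bar(c,'fill',.064,.083)
"
```

```text
t 13.85 tcp [ 0.5436 -0.1479  0.1106] yaw 0.0968 tilt [-0.001 -0.   ] F [ 0.6 -0.3  1. ] T [-0.02 -0.02  0.02] w -0.002 q [-0.31  0.16  1.96  0.    1.02  1.16]
fill local mm [-26.4   0.7 110.6]
stor local mm [  4.9 189.8 110.6]
to [ 0.5452 -0.1484  0.052 ] units dx dy dz [0.04 0.02 1.46]
to [ 0.5452 -0.1484  0.028 ] units dx dy dz [0.  0.  0.6]
fill plane n 151 front-up tilt 0.134 side -0.003 z at x=0 25.9 x range 3.1 39.4
bar n 63 mean [31.7 -0.4 70.4] x 19.9 42.7
fill plane n 442 front-up tilt 0.223 side 0.0 z at x=0 43.3 x range -48.0 39.6
bar n 116 mean [17.8 -4.3 71.4] x -5.0 42.7
```

>>> play_rows(rows=[{"dx": 0, "dy": 0.02, "dz": 0.3, "roll": 0, "fingers": 1}, {"dx": 0, "dy": 0, "dz": 0.5, "roll": 0, "fingers": 1}, {"dx": 0, "dy": 0, "dz": 0.4, "roll": 0, "fingers": 1}, {"dx": 0, "dy": 0, "dz": 0.25, "roll": 0, "fingers": 1}, {"dx": -0.02, "dy": 0, "dz": 0.1, "roll": 0, "fingers": 1}, {"dx": -0.04, "dy": 0, "dz": 0.1, "roll": 0, "fingers": 1}, {"dx": -0.04, "dy": 0, "dz": 0.1, "roll": 0, "fingers": 1}, {"dx": 0, "dy": 0, "dz": 0, "roll": 0, "fingers": 1}])

```text
time: 14.62
tool_pos: [0.5406, -0.1489, 0.0401]
tcp_rot: [-3.137, -0.153, 0.002]
wrist_force: [-0.8, 1.1, -0.6]
width: 0.005
```

```bash
python3 -c "
from bar import *
go(W('fill',-34,0,28))
"
```

```text
t 14.62 tcp [ 0.5406 -0.1489  0.0401] yaw 0.0976 tilt [-0.001 -0.001] F [-0.8  1.1 -0.6] T [ 0.02 -0.03  0.04] w 0.005 q [-0.31  0.25  2.01 -0.    0.88  1.16]
fill local mm [-29.5  -0.1  40.1]
stor local mm [  1.8 189.   40.1]
to [ 0.5361 -0.1493  0.028 ] units dx dy dz [-0.11 -0.    0.3 ]
```

```bash
python3 -c "
from bar import *
t,s=grab('12')
for c in (t,s): slope(c,'fill',F,xr=(-75,45),zr=(.02,.09)); bar(c,'fill',.056,.083)
p=proj(s,W('fill',0,0,30)).astype(int); cv2.imwrite('pics/s12.png',cv2.resize(s['pixels'][p[1]-55:p[1]+45,p[0]-70:p[0]+70,::-1],None,fx=5,fy=5,interpolation=cv2.INTER_CUBIC))
"
```

```text
fill plane n 182 front-up tilt 0.111 side 0.006 z at x=0 35.6 x range -0.1 44.9
bar n 61 mean [26.8 -0.1 65.9] x 16.1 37.1
fill plane n 372 front-up tilt 0.12 side 0.006 z at x=0 35.0 x range -62.1 44.9
bar n 143 mean [ 8.8 -4.4 65.1] x -20.1 37.0
```

View pics/s12.png

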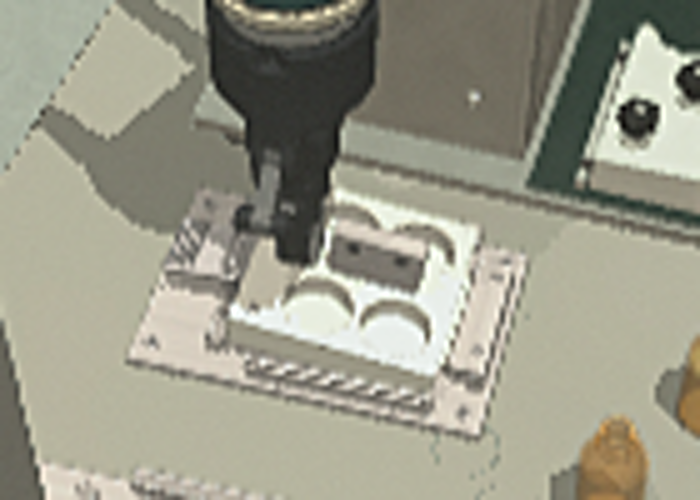

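The side view shows the front half down, at about 0.115 rad, with the fingers on the strip at (295,255) clear of the nose. I continue to the floor.

>>> play_rows(rows=[{"dx": -0.03, "dy": 0, "dz": 0.08, "roll": 0, "fingers": 1}, {"dx": -0.03, "dy": 0, "dz": 0.08, "roll": 0, "fingers": 1}, {"dx": -0.03, "dy": 0, "dz": 0.08, "roll": 0, "fingers": 1}, {"dx": -0.01, "dy": 0, "dz": 0.08, "roll": 0, "fingers": 1}, {"dx": 0, "dy": 0, "dz": 0.08, "roll": 0, "fingers": 1}, {"dx": 0, "dy": 0, "dz": 0, "roll": 0, "fingers": 1}, {"dx": 0, "dy": 0, "dz": 0, "roll": 0, "fingers": 1}])

```text
time: 15.3
tool_pos: [0.538, -0.1498, 0.028]
tcp_rot: [3.138, 0.153, 0.001]
wrist_force: [-6.5, 2.3, 18.9]
width: -0.001
```

```bash
python3 -c "
from bar import *
go(W('fill',-34,0,28))
t,s=grab('13')
for c in (t,s): slope(c,'fill',F,xr=(-75,45),zr=(.02,.09)); bar(c,'fill',.056,.083)
"
```

```text
t 15.3 tcp [ 0.538  -0.1498  0.028 ] yaw 0.0976 tilt [0.001 0.   ] F [-6.5  2.3 18.9] T [0.46 0.93 0.03] w -0.001 q [-0.32  0.26  2.03 -0.    0.86  1.16]
fill local mm [-32.2  -0.7  28. ]
stor local mm [ -0.9 188.5  28. ]
to [ 0.5361 -0.1493  0.028 ] units dx dy dz [-0.05 -0.02  0.  ]
fill plane n 238 front-up tilt -0.02 side -0.0 z at x=0 27.4 x range -4.3 45.0
bar n 61 mean [21.   0.4 61.6] x 10.3 31.1
fill plane n 361 front-up tilt 0.0 side -0.009 z at x=0 27.4 x range -60.3 45.0
bar n 103 mean [ 4.  -3.3 61.3] x -22.7 31.5
```

>>> play_rows(rows=[{"dx": 0, "dy": 0, "dz": 0.06, "roll": 0, "fingers": 1}, {"dx": 0, "dy": 0, "dz": 0, "roll": 0, "fingers": 1}, {"dx": 0, "dy": 0, "dz": 0, "roll": 0, "fingers": 1}, {"dx": 0, "dy": 0, "dz": -0.2, "roll": 0, "fingers": 1}, {"dx": 0, "dy": 0, "dz": -0.4, "roll": 0, "fingers": 1}, {"dx": 0, "dy": 0, "dz": -0.6, "roll": 0, "fingers": 1}, {"dx": -0.1, "dy": 0, "dz": -0.7, "roll": 0, "fingers": 1}, {"dx": -0.5, "dy": 0, "dz": -0.5, "roll": 0, "fingers": 1}, {"dx": -0.6, "dy": 0, "dz": -0.3, "roll": 0, "fingers": 1}, {"dx": -0.7, "dy": 0, "dz": 0, "roll": 0, "fingers": 1}, {"dx": -0.7, "dy": 0, "dz": 0, "roll": 0, "fingers": 1}, {"dx": -0.6, "dy": 0, "dz": 0, "roll": 0, "fingers": 1}, {"dx": 0, "dy": 0, "dz": 0, "roll": 0, "fingers": 1}, {"dx": 0, "dy": 0, "dz": 0, "roll": 0, "fingers": 1}])

```text
time: 16.57
tool_pos: [0.4082, -0.1618, 0.1302]
tcp_rot: [-3.137, -0.151, 0.002]
wrist_force: [1.1, 0.1, -0.5]
width: 0.002
```

```bash
python3 -c "
from bar import *
go()
t,s=grab('14')
for c in (t,s): slope(c,'fill',F,xr=(-75,45),zr=(.02,.09)); bar(c,'fill',.056,.083); blob(c,(240,312,185,290),.0315,.05,'tab') if c is t else 0
P=pts(s).reshape(-1,3);P=P[(P[:,2]>.03)&(P[:,2]<.05)];L=np.array([loc('fill',p) for p in P]);L=L[(L[:,0]<-40)&(L[:,0]>-105)&(abs(L[:,1])<20)];print('latch side n',len(L),L.min(0).round(1),L.max(0).round(1))
c0=load('pics/side0.npz');P=pts(c0).reshape(-1,3);P=P[(P[:,2]>.03)&(P[:,2]<.05)];L=np.array([loc('fill',p) for p in P]);L=L[(L[:,0]<-40)&(L[:,0]>-105)&(abs(L[:,1])<20)];print('latch at start n',len(L),L.min(0).round(1),L.max(0).round(1))
a=cv2.resize(s['pixels'][120:290,230:430],(800,680))[40:600]
cv2.imwrite('pics/s14.png',a[:,:,::-1])
"
```

```text
t 16.57 tcp [ 0.4082 -0.1618  0.1302] yaw 0.0963 tilt [-0.001 -0.001] F [ 1.1  0.1 -0.5] T [ 0.01 -0.03  0.01] w 0.002 q [-0.43 -0.1   2.19 -0.    1.05  1.04]
fill local mm [-162.5    0.   130.2]
stor local mm [-131.2  189.1  130.2]
fill plane n 927 front-up tilt 0.017 side 0.004 z at x=0 28.6 x range -74.2 44.9
bar n 141 mean [ 8.3  0.5 62.1] x -15.6 31.3
tab n 334 z 36.5 c [ 498.6 -153.2] size [43.5 33.9] a 5.8 mean [ 498.5 -153.7]
fill plane n 528 front-up tilt 0.02 side -0.0 z at x=0 28.3 x range -70.1 45.0
bar n 94 mean [ 9.1 -3.4 60.9] x -15.0 32.6
latch side n 197 [-93.8 -19.4  30. ] [-40.7  18.4  42.9]
latch at start n 187 [-93.4 -19.6  30.2] [-49.5  14.3  44.8]
```

View pics/s14.png

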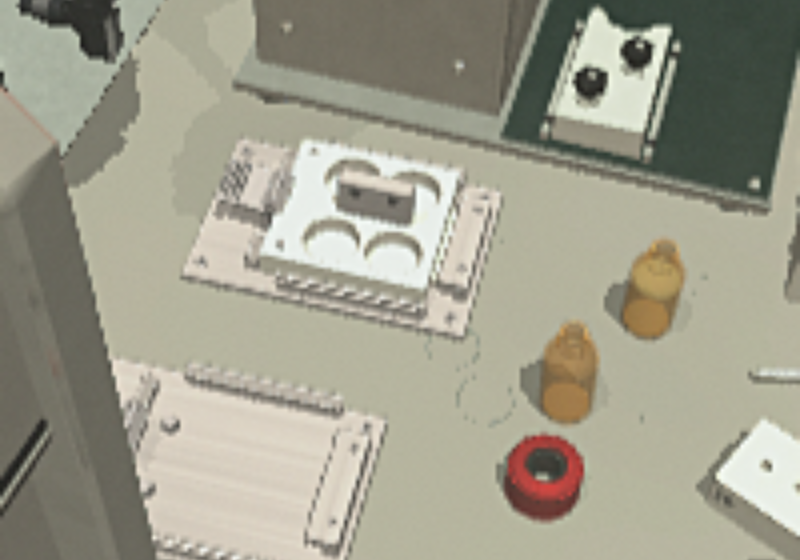

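The side view shows the nest (360,215) lying flat with its tongue under the lip. The latch is over its front edge at (280,190), and the bottles and chuck stand. I check the tilt against the seated nest at the start.

```bash
python3 -c "
from bar import *
for n in ('top','side'):
  for tag,k in (('0','stor'),('14','fill')):
    c=load('pics/%s%s.npz'%(n,tag)); print(n,tag); slope(c,k,F,xr=(-44,42),zr=(.022,.05)); slope(c,k,F,xr=(-48,42),zr=(.022,.034)); bar(c,k,.05,.083)
"
```

```text
top 0
stor plane n 682 front-up tilt 0.006 side -0.01 z at x=0 28.6 x range -44.0 42.0
stor plane n 759 front-up tilt 0.008 side -0.006 z at x=0 28.7 x range -48.0 42.0
bar n 150 mean [ 5.7 -0.3 61.5] x -17.3 28.4
top 14
fill plane n 704 front-up tilt 0.013 side -0.002 z at x=0 28.6 x range -43.9 41.9
fill plane n 779 front-up tilt 0.019 side 0.001 z at x=0 28.7 x range -48.0 41.9
bar n 148 mean [ 8.3  0.2 61.7] x -15.8 31.3
side 0
stor plane n 511 front-up tilt 0.017 side -0.002 z at x=0 28.4 x range -43.9 41.9
stor plane n 554 front-up tilt 0.018 side -0.002 z at x=0 28.3 x range -47.9 41.9
bar n 152 mean [ 6.1 -5.6 59.7] x -17.4 29.6
side 14
fill plane n 400 front-up tilt 0.019 side 0.006 z at x=0 28.3 x range -44.0 41.9
fill plane n 437 front-up tilt 0.022 side 0.006 z at x=0 28.2 x range -47.9 41.9
bar n 118 mean [ 9.4 -4.2 59.4] x -15.0 32.6
```

```bash
python3 -c "
from bar import *
from workcell import vision
def strips(cs,k,ux):
  out=[]
  L=[]
  for c in cs:
    P=pts(c).reshape(-1,3)*1000; ox,oy,th=F[k]; d=P-[ox,oy,0]
    l=np.c_[np.cos(th)*d[:,0]+np.sin(th)*d[:,1],-np.sin(th)*d[:,0]+np.cos(th)*d[:,1],d[:,2]]; L.append(l[(l[:,2]>20)&(l[:,2]<40)&(abs(l[:,1])<45)])
  L=np.vstack(L)
  for a,b,y in ((-54,-46,24),(-46,-38,10),(-38,-35,10),(36,44,0)):
    m=(L[:,0]>a+ux)&(L[:,0]<b+ux)&(abs(L[:,1])>y); q=L[m,2]; print(k,(a,b),len(q),'median',np.median(q).round(2),'se',(q.std()/len(q)**.5).round(2))
  m=(L[:,0]<-50)&(L[:,0]>-70)&(abs(L[:,1])>22)&(L[:,2]>25.5); print('front edge x (1%)',np.percentile(L[m,0],1).round(1))
for n in ('top','side'):
  print(n); strips([load('pics/%s0.npz'%n)],'stor',0); strips([vision.read_camera(n) for _ in range(6)],'fill',2)
"
```

```text
top
stor (-54, -46) 76 median 29.59 se 0.19
stor (-46, -38) 126 median 29.17 se 0.14
stor (-38, -35) 54 median 28.98 se 0.2
stor (36, 44) 125 median 28.24 se 0.17
front edge x (1%) -56.6
fill (-54, -46) 460 median 29.66 se 0.07
fill (-46, -38) 750 median 29.32 se 0.06
fill (-38, -35) 307 median 29.13 se 0.08
fill (36, 44) 718 median 28.09 se 0.07
front edge x (1%) -54.3
side
stor (-54, -46) 25 median 28.51 se 0.25
stor (-46, -38) 75 median 28.97 se 0.15
stor (-38, -35) 30 median 29.41 se 0.3
stor (36, 44) 98 median 27.96 se 0.18
front edge x (1%) -56.8
fill (-54, -46) 229 median 29.16 se 0.09
fill (-46, -38) 398 median 29.07 se 0.07
fill (-38, -35) 144 median 28.59 se 0.11
fill (36, 44) 391 median 27.75 se 0.09
front edge x (1%) -54.4
```

The strip heights match the seated start state within about 0.2 mm, and the latch tab is back at its starting position. I hand in.

```bash
python3 -c "
from workcell import bot
print(bot.finish_job())"
```

```text
the job is handed in; nothing more can be done
None
```

The nest is now clipped into the filling dock and sits flat with its latch shut; I handed the job in at about 17 s of the 54 s allowed. I pressed the storage latch so the nest sprang up, tipped it to about 0.29 rad and drew the tongue out. I then hooked it under the filling dock's lip, let the front down, and pressed it to the floor at z 28.0 mm with about 19 N, then slightly harder.

**Last checks:**
- **Seating:** In the top view the plate top is within 0.2 mm, front and rear, of its heights when it was clipped into the storage dock. The side view agrees within 0.2 mm, except for two thin front strips that are 0.65 mm higher and 0.8 mm lower.
- **Latch:** The filling latch tab is back at its starting position within 0.1 mm, and the nose is over the nest's front edge.
- **Bystanders:** The bottles and the chuck look undisturbed in the last picture; I did not measure them. The hand was drawn back, clear of everything.

**Disagreements:**
- **Position:** The nest sits about 2.5 mm further back in my measured filling-dock frame than it did in the storage frame. I put this down to the 2 mm of play and my error in locating the dock.
- **Tilt:** While the nest was tipped up, the two cameras differed by up to 0.025 rad when both saw the plate well. They differed more when the arm blocked the top view.
- **Tilt when flat:** The final plane fits read 0.01 to 0.02 rad; the nest clipped into storage at the start had read 0.006 to 0.018, so I treated this as camera bias.

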